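# Put the pointed glass rod away

### The job

Draw the thick glass rod straight out of the rod warmer by its tail and lean it on the notched rod rest, tail on the bench and point up in the air, and let go. Then take it again nearer its point and stand it point up in the one empty cell of the wooden caddy, lowering it gently to the bottom rather than dropping it in. Leave the thin rod in the warmer and everything else where it is.

Things in the scene. Friction and masses are not known exactly. Their poses are not given: they have to be found in the camera images.
- thick_rod_centre (a point): Centre of the thick glass rod, half-way along, on its axis: round, 180 mm long, 18 mm diameter, about 100 g. Its x axis runs along it: flat end (tail) at -90 mm, drawn-out point at +90 mm. The last 35 mm taper from 18 to 5 mm at the point; its centre of mass is about 9 mm from the centre towards the tail.
- thick_rod_flat_end (a point): Centre of the flat end face (tail) of the thick rod. At the start the rod lies level in one of the warmer's two channels, the last 62 to 68 mm of the tail sticking out of the front, the rest and the point hidden inside.
- thick_rod_point (a point): Tip of the drawn-out point of the thick rod.
- thin_rod: Bystander: plain glass rod 180 mm long, 10 mm diameter, lying in the other channel of the warmer with its tail sticking out likewise, 75 mm beside the thick rod. Origin at its centre, x along it.
- warmer: Rod warmer, fixed grey steel box, brick-lined, 145 mm deep (x), 165 wide (y), 86 high; origin at the middle of its underside, front towards its -x, 72.5 mm from the origin. Two level channels open in the front at y = +37.5 and -37.5 mm: 32 mm wide, floor 48 and ceiling 74 mm above the bench, 133 mm deep, roofed and closed at the back, so a rod comes out only along -x. Yaw near +90 degrees.
- rest: Rod rest, fixed, folded from steel sheet as an upside-down V with turned-out feet, 74 mm in x over the feet, 142 in y; origin at the middle of its underside. Its ridge (4 mm thick) runs along its y axis, the two faces falling to x = +-24 mm at the bench; the ridge has three V notches at y = -44, 0, 44 mm, bottoms 46 mm and tooth tips 61 mm above the bench. A rod leans across it along its x axis, from either side.
- rest_notch (a point): Bottom of the middle notch of the rod rest (same axes as the rest). The axis of the 18 mm rod lying in a notch passes about 11 mm above the notch bottom, measured square to the rod.
- caddy: Rod caddy, a fixed wooden box 72 x 72 mm, 80 mm high, with four square cells in two rows, each 30 mm square inside, walls 4 mm, floor 4 mm above the bench. Cell centres at x, y = +-17 mm from its origin, which is at the middle of its underside. Sides along its x and y axes.
- empty_cell (a point): Centre of the floor of the one empty cell of the caddy (4 mm above the bench; the rim is 76 mm above this).
- short_a: Bystander: short plain rod standing in a cell of the caddy, 14 mm diameter, 100 mm long; origin at its centre, axis along z.
- short_b: Bystander: short plain rod standing in a cell of the caddy, 18 mm diameter, 92 mm long; origin at its centre, axis along z.
- short_c: Bystander: short plain rod standing in a cell of the caddy, 12 mm diameter, 104 mm long; origin at its centre, axis along z.
- jar: Bystander: closed powder jar, 54 mm diameter, 62 mm high; origin at the middle of its underside.
- paddle: Bystander: graphite paddle lying on the bench, 218 mm long, head 75 x 55 x 12 mm towards its +x, wooden handle towards -x; origin on its underside.
Mind the look-alikes: they are no part of the job. Leave any orange or yellow look-alike of the part that bears thick_rod_centre alone.

How it is judged:
By the outcome, as a careful person would: the job done as asked, in the order asked, and still so for the second after the job is handed in, with the robot touching nothing.
It also fails if it takes over 61 s, if anything falls off the work surface, if the arm or the gripper's body presses on something with over 40 N, if the wrist force passes 120 N, or if a joint passes its speed limit or range.

### The arm

A 6-joint arm with a two-finger parallel gripper is mounted at the origin on the work surface. World frame = base frame: x ahead of the robot, y to its left, z up, the work surface at z = 0. Lengths are in m, angles in rad, forces in N, time in s.
With the tool pointing down it reaches from about 0.35 to 0.775 m from the base axis. Payload 5.5 kg.
Tool frame: the origin (TCP) lies at the very end of the fingers, on their centre line; the grasp point (between the pads) lies 19 mm behind it; z points along the fingers, y is the line along which they close (so a half turn about z gives the same grasp; the last joint's range is limited). The gripper opens to 85 mm and grips with 20 to 120 N. Pads are 22 mm wide; open, the fingers measure 114 mm over their backs; the gripper's body (76 mm by 85 mm) begins 54 mm behind the grasp point. The pads swing forward as they close: fully open they stand 13 mm farther back than shut.
Start: joints at [-1.394, 0.313, 0.046, 1.304, 0, 1.431], TCP at [0.179, -0.546, 0.231] pointing down, gripper open.
Joint ranges: [-2.76, 2.76], [-0.86, 1.69], [-1.03, 1.26], [-2.2, 2.34], [-1.47, 1.5], [-3.14, 3.14]. Speed limits (rad/s): [2.57, 2.57, 3.14, 3.14, 3.14, 3.14].

### API

Orientations are given as a unit quaternion [w, x, y, z].
In Python, from workcell import env, read_camera, get_calibration gives the robot as it stands.
- The arm moves only by the tool jog_arm, never from a script. Its argument "motion" is one flat list of numbers, 7 for each row, row after row: the shift along the tool's x, y, z as a fraction of full scale, then the turn, a rotation vector about the tool's x, y, z as a fraction of full scale, then the opening, from 0 (shut) to 1 (fully open). In form: [x, y, z, wx, wy, wz, grip, x, y, z, wx, wy, wz, grip, ...]. A call has 1 to 12 rows; each row is the pose to reach, as a shift and turn from the pose commanded when the call began, along the tool's axes at that moment; what a row does not reach only later rows make up. Full scale, the value 1, is 0.2 m for a shift and 90 degrees for a turn. A row lasts 1/8 s, in which the tool goes at most 62.5 mm and 10.7 degrees, less where a joint would pass 70% of its speed; a pose out of reach is approached as far as the arm can. A call with a number of a shift or a turn outside -1 to 1 is refused whole. A call with a gripper value outside its range is refused whole. The fingers move at their own pace and stop on an object; "newtons" is the grip in N (left out, the last holds). Time passes only in rows, so rows that repeat a pose let the fingers close. It gives the time, the measured TCP pose, the force, the opening and the grip force at its end, in the units of the state.
- env.get_state(): the state, without advancing time (a new reading comes with each control period).
- read_camera(name): name is "side" or "top"; returns the picture (400x640x3 uint8, red, green, blue); there is no depth.
- get_calibration(name): a dict with "fx", "fy", "cx", "cy" (pixels), "dist" ([k1, k2, p1, p2, k3] as OpenCV has them; the pictures are not rectified), "world_from_camera" (4x4, takes a point from camera to world coordinates). Camera axes: x right, y down, z forward; pixel columns grow to the right and rows downward; lengths in m; the calibration is good to about 2 mm. A picture is of the moment at which its call begins. get_calibration takes no time and is no camera call.
- env.hand_in(): hands the job in; it is judged then, once.
The state is a dict: "clock": time; "joint_pos": joint angles; "qvel": joint speeds; "tau": joint torques, N m; "tcp_pos": TCP position; "orientation": TCP orientation; "wrist_force": force on the tool from outside, world axes, zero at the start; "ft_torque": the same for the moment, N m; "finger_gap": finger opening in m; "grip_force": force on a finger pad.
Only numpy, scipy, OpenCV 4.12 (cv2) and the standard library are available. Lean on these libraries where they do the work, as an engineer would, in place of code of your own. Each camera call takes 0.05 s, during which the arm holds its last target. There are 200 camera calls.

## Working session

There is one attempt and no reset: what is moved stays moved. The work goes in short steps, Python scripts to look and compute and a tool call to move; the robot and the scene stay as the last step left them, time stands still between calls to the robot, and variables do not carry over. Pictures are saved under pics/ and viewed, at most 10 in all, crops included, and the job is handed in when it is done.

Besides the shell and the picture viewer there is one more tool, called after "Call:" as name(argument=value, ...) on one line, values as JSON. jog_arm: Moves the arm, as the interface text tells. Shift numbers are shares of 0.2 m and turn numbers shares of 90 degrees, none past 1 either way. Its arguments: {"type":"object","properties":{"motion":{"type":"array","items":{"type":"number"}},"newtons":{"type":"number"}},"required":["motion"]}

```bash
ls; mkdir -p pics
cat > h.py <<'E'
import numpy as np, cv2
from workcell import env, read_camera, get_calibration
def cal(n):
    c=get_calibration(n);K=np.array([[c['fx'],0,c['cx']],[0,c['fy'],c['cy']],[0,0,1.]])
    return K,np.array(c['dist'],float),np.array(c['world_from_camera'])
def proj(n,P):
    K,d,T=cal(n);M=np.linalg.inv(T)
    return cv2.projectPoints(np.atleast_2d(np.array(P,float)),cv2.Rodrigues(M[:3,:3])[0],M[:3,3],K,d)[0][:,0]
def unproj(n,uv,z):
    K,d,T=cal(n);p=cv2.undistortPoints(np.array(uv,float).reshape(-1,1,2),K,d)[:,0]
    r=np.c_[p,np.ones(len(p))]@T[:3,:3].T;o=T[:3,3]
    return o+r*((np.broadcast_to(z,len(p))-o[2])/r[:,2])[:,None]
def save(name,img): cv2.imwrite('pics/'+name,img[:,:,::-1])
E
python3 - <<'E'
from h import *
for n in('side','top'):
    save(n+'0.png',read_camera(n));print(n,np.round(cal(n)[2],3),cal(n)[0][0,0])
print(env.get_state())
E
```

```text
pics
side [[-0.848 -0.335  0.412  0.187]
 [-0.53   0.514 -0.674  0.67 ]
 [ 0.014 -0.79  -0.613  0.677]
 [ 0.     0.     0.     1.   ]] 395.28390236731383
top [[-0.007 -0.996  0.091  0.46 ]
 [-1.     0.005 -0.019  0.045]
 [ 0.019 -0.091 -0.996  1.188]
 [ 0.     0.     0.     1.   ]] 387.16208616247025
{'clock': 0.1, 'joint_pos': array([-1.39360992e+00,  3.13897381e-01,  4.50997381e-02,  1.30362591e+00,
       -4.48403535e-05,  1.43118419e+00]), 'qvel': array([ 0.0001387 , -0.00125137,  0.00128434, -0.00147449, -0.0008597 ,
        0.00023661]), 'tau': array([ 1.93985419e-03, -4.81723666e+01,  2.99244064e+01,  1.26783139e-02,
       -1.08545380e-04,  1.03042618e-05]), 'tcp_pos': array([ 0.17901606, -0.54593417,  0.23051687]), 'orientation': array([-8.13048693e-04,  9.87480714e-01,  1.57737684e-01, -3.77007809e-05]), 'wrist_force': array([1.07926641, 0.78262987, 0.24668405]), 'ft_torque': array([-0.01092045, -0.01323241,  0.05464669]), 'grip_force': 0.0, 'finger_gap': 0.08540190124357948}
```

View pics/side0.png

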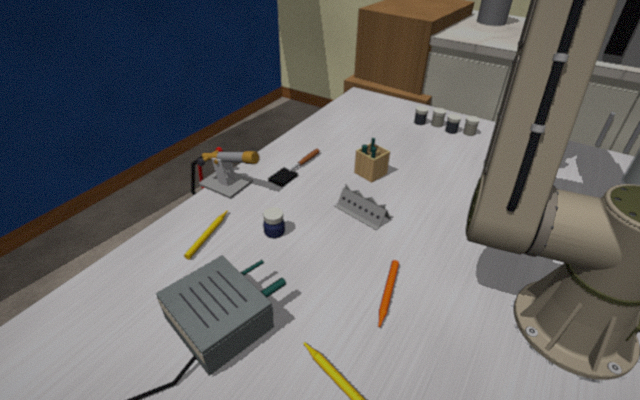

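View pics/top0.png

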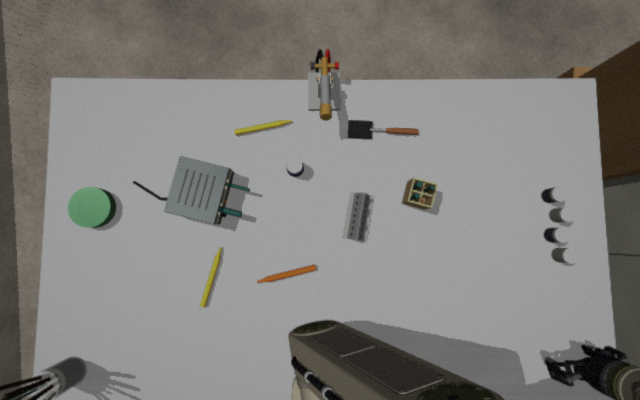

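The side view shows the warmer lower left (~215,310) with the thick tail at ~(275,288). The top view shows the warmer at ~(200,190), thick tail ~(232,212), rest ~(358,216), caddy ~(421,193) and jar (295,169).

Run:
```python
from h import *
t=cv2.imread('pics/top0.png');s=cv2.imread('pics/side0.png')
def cr(i,x,y,w,h,k): return cv2.resize(i[y:y+h,x:x+w],None,fx=k,fy=k,interpolation=cv2.INTER_CUBIC)
a=np.hstack([cr(t,160,145,100,85,4),cr(t,335,175,110,75,4)[:340] if 0 else cr(t,340,172,100,85,4)])
b=np.hstack([cr(s,230,250,66,43,6)[:250,:396],np.zeros((250,4,3),np.uint8),cr(s,325,130,80,50,5)[:250]])
cv2.imwrite('pics/c1.png',np.vstack([a,b]))
```

```text
(no output)
```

View pics/c1.png

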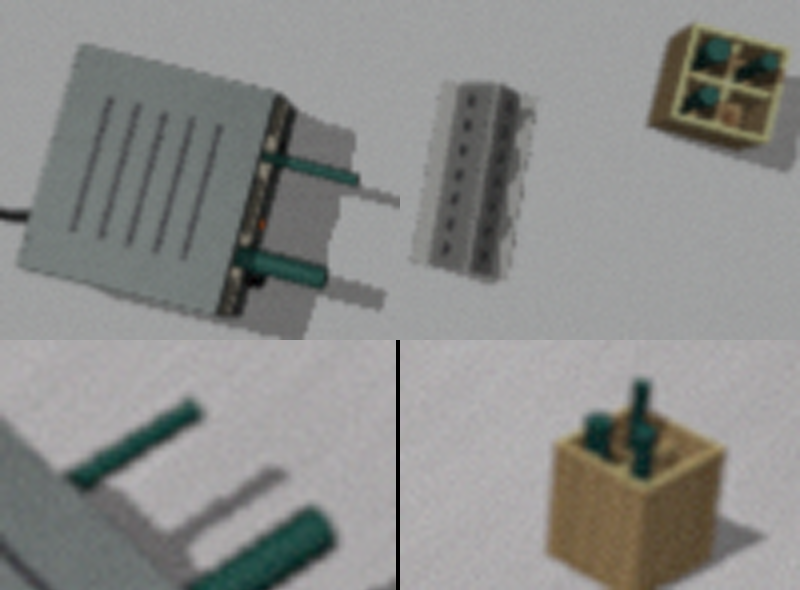

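```bash
cat > m.py <<'E'
from h import *
def A(p): p=np.array(p,float);return (p+.5)/4-.5+[160,145]
def B(p): p=np.array(p,float)-[400,0];return (p+.5)/4-.5+[340,172]
def C(p): p=np.array(p,float)-[0,340];return (p+.5)/6-.5+[230,250]
def D(p): p=np.array(p,float)-[400,340];return (p+.5)/5-.5+[325,130]
def show(n,P):
    P=P*1000;print(n);print(np.round(P,1).tolist())
    for i in range(len(P)-1): v=P[i+1]-P[i];print('  len %.1f ang %.1f'%(np.hypot(v[0],v[1]),np.degrees(np.arctan2(v[1],v[0]))))
E
python3 - <<'E'
from m import *
show('roof',unproj('top',A([[80,43],[280,93],[217,316],[18,265],[80,43]]),.086))
show('thick',unproj('top',A([[245,262],[325,277]]),.057))
show('thin',unproj('top',A([[270,158],[357,180]]),.053))
show('feet',unproj('top',B([[443,80],[538,95],[500,283],[411,262],[443,80]]),.001))
show('rim',unproj('top',B([[695,25],[786,48],[768,142],[670,117],[695,25]]),.08))
show('thick tail side',unproj('side',C([[318,528],[192,410]]),[.057,.053]))
show('rim side',unproj('side',D([[553,442],[645,490],[726,448],[636,405],[553,442]]),.08))
E
```

```text
roof
[[692.4, 425.9, 86.0], [656.0, 283.9, 86.0], [496.9, 325.7, 86.0], [533.7, 464.9, 86.0], [692.4, 425.9, 86.0]]
  len 146.6 ang -104.4
  len 164.5 ang 165.3
  len 144.1 ang 75.2
  len 163.3 ang -13.8
thick
[[536.9, 313.6, 57.0], [525.6, 255.7, 57.0]]
  len 59.0 ang -101.0
thin
[[613.6, 297.7, 53.0], [597.1, 234.0, 53.0]]
  len 65.8 ang -104.5
feet
[[595.8, -69.9, 1.0], [583.8, -143.2, 1.0], [439.6, -111.3, 1.0], [456.0, -43.4, 1.0], [595.8, -69.9, 1.0]]
  len 74.3 ang -99.3
  len 147.7 ang 167.5
  len 69.8 ang 76.4
  len 142.3 ang -10.7
rim
[[625.9, -245.5, 80.0], [608.8, -310.9, 80.0], [540.7, -295.6, 80.0], [559.1, -225.6, 80.0], [625.9, -245.5, 80.0]]
  len 67.6 ang -104.7
  len 69.8 ang 167.4
  len 72.5 ang 75.3
  len 69.7 ang -16.6
thick tail side
[[524.4, 255.8, 57.0], [596.5, 233.6, 53.0]]
  len 75.4 ang -17.1
rim side
[[627.4, -246.1, 80.0], [558.5, -227.9, 80.0], [539.0, -296.3, 80.0], [605.8, -312.8, 80.0], [627.4, -246.1, 80.0]]
  len 71.2 ang 165.2
  len 71.1 ang -105.9
  len 68.8 ang -13.9
  len 70.1 ang 72.1
```

```bash
cat >> h.py <<'E'
from scipy.spatial.transform import Rotation as Ro
def cur():
    s=env.get_state();q=s['orientation'];return s['tcp_pos'],Ro.from_quat([q[1],q[2],q[3],q[0]])
def toolR(z,y):
    z=np.array(z,float);z/=np.linalg.norm(z);y=np.array(y,float);y-=z*(y@z);y/=np.linalg.norm(y)
    return Ro.from_matrix(np.c_[np.cross(y,z),y,z])
def step(p,R,p0=None,R0=None):
    if p0 is None:p0,R0=cur()
    return np.round(np.r_[R0.inv().apply(np.array(p)-p0)/.2,(R0.inv()*R).as_rotvec()/(np.pi/2)],4)
def az(a): a=np.radians(a);return np.array([np.cos(a),np.sin(a),0])
E
python3 - <<'E'
from h import *
p,R=cur()
G=toolR([0,0,-1],az(165.5))
g=np.array([.5355,.2952,.18])
pts=[p+np.array(d) for d in ([.2,.12,0],)]
# waypoints
W=[(.31,-.37,.23,-60),(.40,-.16,.23,-104.5),(.45,.03,.22,-104.5),(.53,.19,.2,-104.5),(.5355,.2952,.15,-104.5)]
for w in W:
    R2=toolR([0,0,-1],az(w[3]-90));print(step(w[:3],R2,p,R));p,R=np.array(w[:3]),R2
E
```

```text
[ 8.964e-01 -6.319e-01  3.800e-03 -9.000e-04  6.000e-04  8.683e-01]
[-0.6843 -0.9147  0.     -0.     -0.      0.4944]
[-0.9823 -0.0042  0.05    0.      0.      0.    ]
[-0.8747 -0.187   0.1     0.      0.      0.    ]
[-0.5161  0.1051  0.25    0.      0.      0.    ]
```

Call:
jog_arm(motion=[0.9, -0.63, 0, 0, 0, 0.87, 0.6, 0.9, -0.63, 0, 0, 0, 0.87, 0.6, 0.9, -0.63, 0, 0, 0, 0.87, 0.6, 0.9, -0.63, 0, 0, 0, 0.87, 0.6, 0.9, -0.63, 0, 0, 0, 0.87, 0.6, 0.9, -0.63, 0, 0, 0, 0.87, 0.6, 0.9, -0.63, 0, 0, 0, 0.87, 0.6, 0.9, -0.63, 0, 0, 0, 0.87, 0.6, 0.9, -0.63, 0, 0, 0, 0.87, 0.6])

```text
clock: 1.23
tcp_pos: [0.3081, -0.3719, 0.2309]
orientation: [-0.001, 0.866, -0.499, 0.0]
wrist_force: [-0.6, 0.9, 0.7]
finger_gap: 0.0511
grip_force: 0.0
```

Call:
jog_arm(motion=[-0.68, -0.91, 0, 0, 0, 0.49, 0.6, -0.68, -0.91, 0, 0, 0, 0.49, 0.6, -0.68, -0.91, 0, 0, 0, 0.49, 0.6, -0.68, -0.91, 0, 0, 0, 0.49, 0.6, -0.68, -0.91, 0, 0, 0, 0.49, 0.6, -0.68, -0.91, 0, 0, 0, 0.49, 0.6])

```text
clock: 1.98
tcp_pos: [0.0936, -0.2167, 0.2319]
orientation: [0.046, -0.665, 0.744, -0.041]
wrist_force: [-0.4, -1.3, 1.1]
finger_gap: 0.0511
grip_force: 0.0
```

Call:
jog_arm(motion=[-0.98, 0, 0.05, 0, 0, 0, 0.6, -0.98, 0, 0.05, 0, 0, 0, 0.6, -0.98, 0, 0.05, 0, 0, 0, 0.6, -0.98, 0, 0.05, 0, 0, 0, 0.6, -0.98, 0, 0.05, 0, 0, 0, 0.6])

```text
clock: 2.6
tcp_pos: [0.1157, -0.0233, 0.2249]
orientation: [0.046, -0.667, 0.743, -0.043]
wrist_force: [0.1, 0.0, 0.2]
finger_gap: 0.0511
grip_force: 0.0
```

Call:
jog_arm(motion=[-0.87, -0.19, 0.1, 0, 0, 0, 0.6, -0.87, -0.19, 0.1, 0, 0, 0, 0.6, -0.87, -0.19, 0.1, 0, 0, 0, 0.6, -0.87, -0.19, 0.1, 0, 0, 0, 0.6, -0.87, -0.19, 0.1, 0, 0, 0, 0.6])

```text
clock: 3.22
tcp_pos: [0.1234, 0.0194, 0.2467]
orientation: [0.076, -0.671, 0.737, -0.024]
wrist_force: [0.5, -0.2, -0.4]
finger_gap: 0.0514
grip_force: 0.0
```

Run:
```python
from h import *
p,R=cur();s=env.get_state();print(s['clock'],p,s['joint_pos'].round(2),s['finger_gap'])
G=toolR([0,0,-1],az(165.5));print(step((.5355,.2952,.15),G))
```

```text
3.225 [0.12343592 0.01936461 0.24673717] [-1.66 -0.86 -0.72  1.79  0.14  3.14] 0.05139448551156718
[-1.5114 -1.8289  0.867  -0.0833  0.0584  0.1012]
```

Call:
jog_arm(motion=[0, -0.3, 0, 0, 0, -0.12, 0.6, 0, -0.5, 0, 0, 0, -0.24, 0.6, 0, -0.5, 0, 0, 0, -0.24, 0.6])

```text
clock: 3.6
tcp_pos: [0.1398, 0.0121, 0.268]
orientation: [-0.087, 0.795, -0.597, 0.056]
wrist_force: [0.2, -0.1, -0.0]
finger_gap: 0.0512
grip_force: 0.0
```

Run:
```python
from h import *
p,R=cur();s=env.get_state();print(s['clock'],p,s['joint_pos'].round(2));print(R.as_matrix().round(3))
```

```text
3.6 [0.13981127 0.01211362 0.26800193] [-1.93 -0.86 -0.68  1.89  0.16  2.49]
[[ 0.28  -0.94   0.193]
 [-0.96  -0.272  0.071]
 [-0.015 -0.205 -0.979]]
```

Run:
```python
from h import *
print(step((.22,-.17,.25),toolR([0,0,-1],az(-60-90))))
```

```text
[ 0.9877 -0.1113  0.1006 -0.132  -0.0066 -0.1528]
```

Call:
jog_arm(motion=[0.98, -0.11, 0.1, -0.132, -0.007, -0.15, 0.6, 0.98, -0.11, 0.1, -0.132, -0.007, -0.15, 0.6, 0.98, -0.11, 0.1, -0.132, -0.007, -0.15, 0.6, 0.98, -0.11, 0.1, -0.132, -0.007, -0.15, 0.6, 0.98, -0.11, 0.1, -0.132, -0.007, -0.15, 0.6, 0.98, -0.11, 0.1, -0.132, -0.007, -0.15, 0.6])

```text
clock: 4.35
tcp_pos: [0.1514, -0.123, 0.2591]
orientation: [0.0, 0.865, -0.502, 0.001]
wrist_force: [-2.6, -1.8, 1.2]
finger_gap: 0.0512
grip_force: 0.0
```

Run:
```python
from h import *
p,R=cur();s=env.get_state();print(s['clock'],p,s['joint_pos'].round(2));print(R.as_matrix().round(3))
print(step((.32,-.34,.24),toolR([0,0,-1],az(0-90))))
```

```text
4.35 [ 0.15138134 -0.12296126  0.25908552] [-1.11 -0.47 -0.6   1.45  0.    3.09]
[[ 0.495 -0.869  0.001]
 [-0.869 -0.495 -0.001]
 [ 0.001 -0.001 -1.   ]]
[ 1.3602e+00 -1.9520e-01  9.6900e-02  0.0000e+00 -8.0000e-04 -6.7030e-01]
```

Call:
jog_arm(motion=[0.95, -0.14, 0.1, 0, 0, -0.67, 0.6, 0.95, -0.14, 0.1, 0, 0, -0.67, 0.6, 0.95, -0.14, 0.1, 0, 0, -0.67, 0.6, 0.95, -0.14, 0.1, 0, 0, -0.67, 0.6, 0.95, -0.14, 0.1, 0, 0, -0.67, 0.6, 0.95, -0.14, 0.1, 0, 0, -0.67, 0.6, 0.95, -0.14, 0.1, 0, 0, -0.67, 0.6, 0.95, -0.14, 0.1, 0, 0, -0.67, 0.6])

```text
clock: 5.35
tcp_pos: [0.2685, -0.2731, 0.2383]
orientation: [-0.001, 1.0, -0.001, 0.0]
wrist_force: [0.5, 0.4, -0.2]
finger_gap: 0.0512
grip_force: 0.0
```

Run:
```python
from h import *
p,R=cur();s=env.get_state();print(s['clock'],p,s['joint_pos'].round(2));print(R.as_matrix().round(3))
for w in [(.42,-.2,.24,85),(.48,-.02,.22,170),(.52,.16,.2,255.5),(.5355,.2952,.13,255.5)]:
    R2=toolR([0,0,-1],az(w[3]-90));print(step(w[:3],R2,p,R));p,R=np.array(w[:3]),R2
```

```text
5.35 [ 0.26854939 -0.27305378  0.23829897] [-1.01 -0.06 -0.37  1.26  0.    2.14]
[[ 1.    -0.002  0.001]
 [-0.002 -1.     0.003]
 [ 0.001 -0.003 -1.   ]]
[ 0.7566 -0.3666 -0.0067 -0.0011 -0.0019 -0.9456]
[ 0.9227  0.2204  0.1     0.      0.     -0.9444]
[-0.0407  0.9211  0.1     0.      0.     -0.95  ]
[-0.6739  0.0942  0.35    0.      0.      0.    ]
```

Call:
jog_arm(motion=[0.76, -0.37, 0, 0, 0, -0.95, 0.6, 0.76, -0.37, 0, 0, 0, -0.95, 0.6, 0.76, -0.37, 0, 0, 0, -0.95, 0.6, 0.76, -0.37, 0, 0, 0, -0.95, 0.6, 0.76, -0.37, 0, 0, 0, -0.95, 0.6, 0.76, -0.37, 0, 0, 0, -0.95, 0.6, 0.76, -0.37, 0, 0, 0, -0.95, 0.6, 0.76, -0.37, 0, 0, 0, -0.95, 0.6, 0.76, -0.37, 0, 0, 0, -0.95, 0.6])

```text
clock: 6.48
tcp_pos: [0.4205, -0.199, 0.2388]
orientation: [-0.001, 0.735, 0.678, 0.001]
wrist_force: [-0.2, 0.5, 0.3]
finger_gap: 0.0513
grip_force: 0.0
```

Call:
jog_arm(motion=[0.92, 0.22, 0.1, 0, 0, -0.95, 0.6, 0.92, 0.22, 0.1, 0, 0, -0.95, 0.6, 0.92, 0.22, 0.1, 0, 0, -0.95, 0.6, 0.92, 0.22, 0.1, 0, 0, -0.95, 0.6, 0.92, 0.22, 0.1, 0, 0, -0.95, 0.6, 0.92, 0.22, 0.1, 0, 0, -0.95, 0.6, 0.92, 0.22, 0.1, 0, 0, -0.95, 0.6, 0.92, 0.22, 0.1, 0, 0, -0.95, 0.6, 0.92, 0.22, 0.1, 0, 0, -0.95, 0.6])

```text
clock: 7.6
tcp_pos: [0.4788, -0.0189, 0.2194]
orientation: [0.0, 0.081, 0.997, 0.001]
wrist_force: [0.7, 0.4, 0.6]
finger_gap: 0.0512
grip_force: 0.0
```

Call:
jog_arm(motion=[-0.04, 0.92, 0.1, 0, 0, -0.95, 0.6, -0.04, 0.92, 0.1, 0, 0, -0.95, 0.6, -0.04, 0.92, 0.1, 0, 0, -0.95, 0.6, -0.04, 0.92, 0.1, 0, 0, -0.95, 0.6, -0.04, 0.92, 0.1, 0, 0, -0.95, 0.6, -0.04, 0.92, 0.1, 0, 0, -0.95, 0.6, -0.04, 0.92, 0.1, 0, 0, -0.95, 0.6, -0.04, 0.92, 0.1, 0, 0, -0.95, 0.6, -0.04, 0.92, 0.1, 0, 0, -0.95, 0.6])

```text
clock: 8.72
tcp_pos: [0.5155, 0.1616, 0.1999]
orientation: [0.001, -0.617, 0.787, 0.001]
wrist_force: [0.3, -0.2, -0.5]
finger_gap: 0.0512
grip_force: 0.0
```

Run:
```python
from h import *
p,R=cur();s=env.get_state();print(s['clock'],p,s['joint_pos'].round(2));print(R.as_matrix().round(3))
for w in [(.5355,.2952,.13,255.5),(.5355,.2952,.043,255.5)]:
    R2=toolR([0,0,-1],az(w[3]-90));print(step(w[:3],R2,p,R));p,R=np.array(w[:3]),R2
```

```text
8.725 [0.51546818 0.16163397 0.19986364] [ 0.15  0.26 -0.11  1.2   0.   -1.18]
[[-0.24  -0.971  0.001]
 [-0.971  0.24   0.003]
 [-0.003 -0.    -1.   ]]
[-6.713e-01  6.290e-02  3.513e-01 -1.000e-04  1.900e-03  7.000e-03]
[0.    0.    0.435 0.    0.    0.   ]
```

Call:
jog_arm(motion=[-0.67, 0.063, 0.35, 0, 0.002, 0.007, 0.6, -0.67, 0.063, 0.35, 0, 0.002, 0.007, 0.6, -0.67, 0.063, 0.35, 0, 0.002, 0.007, 0.6, -0.67, 0.063, 0.35, 0, 0.002, 0.007, 0.6])

```text
clock: 9.22
tcp_pos: [0.5337, 0.296, 0.1288]
orientation: [-0.001, -0.614, 0.789, 0.0]
wrist_force: [0.0, 0.0, -0.4]
finger_gap: 0.0511
grip_force: 0.0
```

Run:
```python
from h import *
p,R=cur();print(p);print(step((.5355,.2952,.043),toolR([0,0,-1],az(165.5))))
t=read_camera('top');s=read_camera('side')
a=cv2.resize(t[145:245,160:290],None,fx=6,fy=6,interpolation=cv2.INTER_CUBIC)[:300]
a=cv2.resize(t[175:245,190:290],None,fx=4,fy=4,interpolation=cv2.INTER_CUBIC)
b=cv2.resize(s[220:320,220:320],None,fx=4,fy=4,interpolation=cv2.INTER_CUBIC)[:400]
c=np.zeros((400,800,3),np.uint8);c[:280,:400]=a;c[:,400:]=b;save('g1.png',c)
print(proj('top',[p,(.525,.2545,.057)]),proj('side',[p,(.525,.2545,.057)]))
```

```text
[0.53366306 0.29604076 0.12883855]
[ 0.001  -0.0106  0.4292  0.0011 -0.0012  0.0034]
[[221.09210297 209.51200964]
 [241.30313775 214.08808416]] [[263.92072932 267.21198942]
 [282.73707842 280.36445783]]
```

View pics/g1.png

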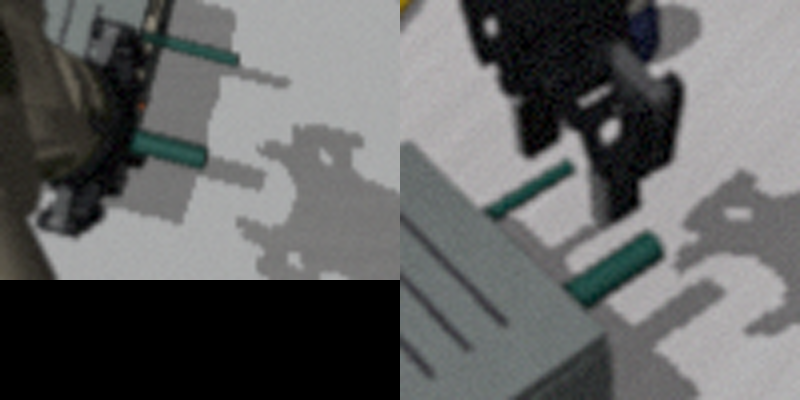

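The view shows the fingers straddling the thick rod's line, with its tail at side pixel ~(282,281), as predicted. I'll descend and grip.

Call:
jog_arm(motion=[0, -0.01, 0.2, 0, 0, 0.003, 0.6, 0, -0.01, 0.35, 0, 0, 0.003, 0.6, 0, -0.01, 0.43, 0, 0, 0.003, 0.6, 0, -0.01, 0.43, 0, 0, 0.003, 0.6, 0, -0.01, 0.43, 0, 0, 0.003, 0, 0, -0.01, 0.43, 0, 0, 0.003, 0, 0, -0.01, 0.43, 0, 0, 0.003, 0, 0, -0.01, 0.43, 0, 0, 0.003, 0, 0, -0.01, 0.43, 0, 0, 0.003, 0], newtons=60)

```text
clock: 10.45
tcp_pos: [0.5376, 0.2949, 0.0456]
orientation: [0.001, -0.613, 0.79, -0.001]
wrist_force: [-0.1, -1.2, 7.6]
finger_gap: 0.0153
grip_force: 58.4
```

Gap 15 mm with upward push suggests the pads grip above the rod's axis; I'll reopen, go 7 mm lower and regrip.

Call:
jog_arm(motion=[0, 0, 0, 0, 0, 0, 0.5, 0, 0, 0, 0, 0, 0, 0.5, 0, 0, 0, 0, 0, 0, 0.5, 0, 0, 0.03, 0, 0, 0, 0.5, 0, 0, 0.03, 0, 0, 0, 0.5, 0, 0, 0.03, 0, 0, 0, 0, 0, 0, 0.03, 0, 0, 0, 0, 0, 0, 0.03, 0, 0, 0, 0, 0, 0, 0.03, 0, 0, 0, 0, 0, 0, 0.03, 0, 0, 0, 0], newtons=60)

```text
clock: 11.7
tcp_pos: [0.5365, 0.2946, 0.0384]
orientation: [0.0, -0.613, 0.79, -0.0]
wrist_force: [-0.4, 0.5, 0.1]
finger_gap: 0.0164
grip_force: 58.4
```

Call:
jog_arm(motion=[0, 0, -0.015, 0, 0, 0, 0, 0.1, 0, -0.015, 0, 0, 0, 0, 0.2, 0, -0.015, 0, 0, 0, 0, 0.3, 0, -0.015, 0, 0, 0, 0, 0.4, 0, -0.015, 0, 0, 0, 0, 0.5, 0, -0.015, 0, 0, 0, 0, 0.6, 0, -0.015, 0, 0, 0, 0, 0.7, 0, -0.015, 0, 0, 0, 0, 0.8, 0, -0.015, 0, 0, 0, 0, 0.9, 0, -0.015, 0, 0, 0, 0, 0.9, 0, -0.015, 0, 0, 0, 0])

```text
clock: 13.08
tcp_pos: [0.4912, 0.1187, 0.0413]
orientation: [-0.0, -0.612, 0.791, -0.0]
wrist_force: [0.0, -0.2, -0.9]
finger_gap: 0.0161
grip_force: 58.5
```

Run:
```python
from h import *
p,R=cur();s=env.get_state();print(p,s['joint_pos'].round(2),s['finger_gap'],s['wrist_force'])
t=read_camera('top');s=read_camera('side')
c=np.hstack([cv2.resize(t[160:260,180:300],(400,333),interpolation=cv2.INTER_CUBIC),cv2.resize(s[190:290,210:330],(400,333),interpolation=cv2.INTER_CUBIC)]);save('g2.png',c)
```

```text
[0.49125    0.11874626 0.04129732] [ 0.08  0.32 -0.44  0.81 -0.   -1.24] 0.016130468884984456 [ 0.01644242 -0.19809014 -0.90442515]
```

View pics/g2.png

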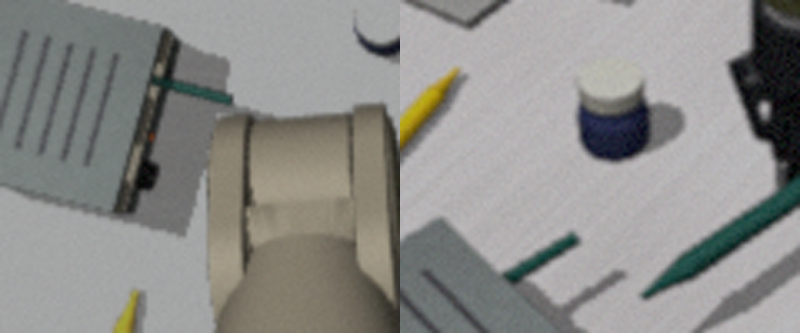

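Rod is free of the warmer, held level, point at side pixel ~(283,279), as expected. Thin rod undisturbed.

```bash
cat > lean.py <<'E'
from h import *
N=np.array([.5188,-.092,0]);th=np.radians(25.76);v=az(78.4);Z=np.array([0,0,1.])
a=np.cos(th)*v+np.sin(th)*Z
def axis(s,sn=.110): return N-.011*np.sin(th)*v+Z*(.046+.011*np.cos(th))+(s-sn)*a
zt=np.sin(th)*v-np.cos(th)*Z
RL=toolR(zt,az(168.4));L=axis(.0415)+.0186*zt
E
python3 - <<'E'
from lean import *
p,R=cur();print('L',L,'tail',axis(0),'pt',axis(.18))
Rl=toolR([0,0,-1],az(165.5))
for P,Q in [(p+[0,0,.1],Rl),((L+p)/2+[0,0,.08],RL),(L+[0,0,.06],RL),(L+[0,0,.002],RL)]:
    print(P,step(P,Q,p,R));p,R=P,Q
E
```

```text
L [ 0.50705913 -0.14919706  0.009385  ] tail [ 0.49791824 -0.193728    0.00810058] pt [ 0.53051539 -0.03492706  0.08632902]
[0.49199551 0.11995938 0.14145752] [-2.e-04 -3.e-04 -5.e-01 -4.e-04  2.e-04  8.e-04]
[ 0.49952732 -0.01461884  0.10542126] [ 0.642  -0.2049  0.1802 -0.0072 -0.2862 -0.0317]
[ 0.50705913 -0.14919706  0.069385  ] [ 0.6651 -0.1722 -0.1209  0.      0.      0.    ]
[ 0.50705913 -0.14919706  0.011385  ] [ 0.126  -0.      0.2612  0.      0.      0.    ]
```

Call:
jog_arm(motion=[0, 0, -0.2, 0, 0, 0, 0, 0, 0, -0.4, 0, 0, 0, 0, 0, 0, -0.5, 0, 0, 0, 0, 0, 0, -0.5, 0, 0, 0, 0])

```text
clock: 13.68
tcp_pos: [0.4934, 0.121, 0.143]
orientation: [0.002, -0.613, 0.79, -0.001]
wrist_force: [0.4, 0.1, -1.0]
finger_gap: 0.0159
grip_force: 58.6
```

Run:
```python
from lean import *
p,R=cur()
for P,Q in [((L+p)/2*[1,1,0]+[0,0,.14],RL),(L+[0,0,.10],RL)]:
    print(P,step(P,Q,p,R));p,R=P,Q
```

```text
[ 0.50021777 -0.01411735  0.14      ] [ 0.646  -0.2002  0.0149 -0.0094 -0.2853 -0.0292]
[ 0.50705913 -0.14919706  0.109385  ] [ 0.6562 -0.1693 -0.1467  0.      0.      0.    ]
```

Call:
jog_arm(motion=[0.2, -0.06, 0, -0.003, -0.1, -0.01, 0, 0.4, -0.12, 0.01, -0.006, -0.2, -0.02, 0, 0.65, -0.2, 0.015, -0.009, -0.285, -0.029, 0, 0.65, -0.2, 0.015, -0.009, -0.285, -0.029, 0, 0.65, -0.2, 0.015, -0.009, -0.285, -0.029, 0])

```text
clock: 14.3
tcp_pos: [0.4975, -0.0162, 0.1369]
orientation: [0.171, -0.614, 0.757, 0.142]
wrist_force: [0.6, 0.1, -1.0]
finger_gap: 0.0162
grip_force: 58.7
```

Call:
jog_arm(motion=[0.22, -0.06, -0.05, 0, 0, 0, 0, 0.44, -0.12, -0.1, 0, 0, 0, 0, 0.65, -0.17, -0.147, 0, 0, 0, 0, 0.65, -0.17, -0.147, 0, 0, 0, 0, 0.65, -0.17, -0.147, 0, 0, 0, 0])

```text
clock: 14.92
tcp_pos: [0.5052, -0.147, 0.1082]
orientation: [0.171, -0.617, 0.755, 0.142]
wrist_force: [0.6, -0.0, -0.7]
finger_gap: 0.0161
grip_force: 58.7
```

Run:
```python
from lean import *
p,R=cur();s=env.get_state();print(p,s['joint_pos'].round(2),s['wrist_force'])
P=L+[0,0,.025];print(step(P,RL));print(step(L+[0,0,.002],RL,P,RL))
print((R*RL.inv()).as_rotvec(degrees=True))
# expected features now
D=p-L;F={'point':axis(.18)+D,'tail':axis(0)+D}
for n in('top','side'): print(n,{k:proj(n,x).round(1).tolist() for k,x in F.items()}, proj(n,[N+[0,0,.046]]).round(1))
t=read_camera('top');s=read_camera('side')
c=np.hstack([cv2.resize(t[150:250,320:440],(400,333),interpolation=cv2.INTER_CUBIC),cv2.resize(s[140:240,290:410],(400,333),interpolation=cv2.INTER_CUBIC)]);save('g3.png',c)
```

```text
[ 0.50518871 -0.146999    0.10824905] [-0.66  0.42 -0.2   1.17  0.4  -2.08] [ 0.57668235 -0.03847481 -0.73565142]
[ 0.1681 -0.013   0.3289  0.0031 -0.0008 -0.    ]
[ 0.05   -0.      0.1036  0.      0.      0.    ]
[-0.02331855  0.26317652  0.12119392]
top {'point': [[343.2, 209.3]], 'tail': [[397.9, 222.5]]} [[359.7 215.7]]
side {'point': [[352.7, 162.2]], 'tail': [[389.7, 163.9]]} [[363.3 198.1]]
```

View pics/g3.png

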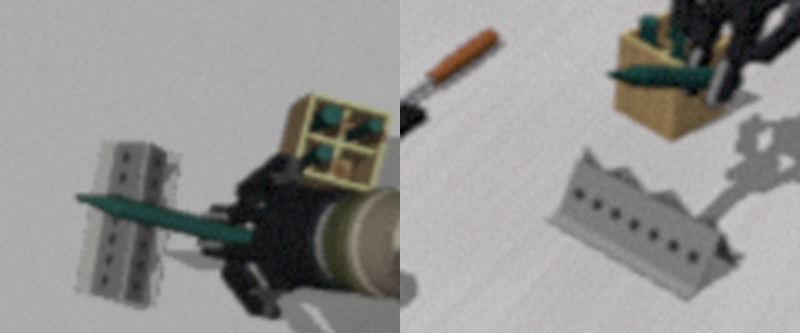

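Run:
```python
from lean import *
for z in (.12,.16,.2): print(unproj('top',[[407,197],[407,203],[395,198]],z).round(3).tolist())
p,R=cur();# gripper body box corners 54mm behind grasp point (lowered to lean)
for b in (.073,.12,.2):
  for x in (-.043,.043):
    for y in (-.057,.043): print(b,x,y,(L+RL.apply([x,y,-b])).round(3))
```

```text
[[0.566, -0.216, 0.12], [0.55, -0.215, 0.12], [0.564, -0.182, 0.12]]
[[0.562, -0.206, 0.16], [0.546, -0.206, 0.16], [0.56, -0.174, 0.16]]
[[0.558, -0.196, 0.2], [0.543, -0.196, 0.2], [0.556, -0.165, 0.2]]
0.073 -0.043 -0.057 [ 0.564 -0.154  0.094]
0.073 -0.043 0.043 [ 0.466 -0.134  0.094]
0.073 0.043 -0.057 [ 0.549 -0.23   0.056]
0.073 0.043 0.043 [ 0.451 -0.21   0.056]
0.12 -0.043 -0.057 [ 0.56  -0.174  0.136]
0.12 -0.043 0.043 [ 0.462 -0.154  0.136]
0.12 0.043 -0.057 [ 0.545 -0.25   0.099]
0.12 0.043 0.043 [ 0.447 -0.23   0.099]
0.2 -0.043 -0.057 [ 0.553 -0.208  0.208]
0.2 -0.043 0.043 [ 0.455 -0.188  0.208]
0.2 0.043 -0.057 [ 0.538 -0.284  0.171]
0.2 0.043 0.043 [ 0.44  -0.264  0.171]
```

Call:
jog_arm(motion=[0.08, -0.006, 0.16, 0, 0, 0, 0, 0.168, -0.013, 0.33, 0.003, 0, 0, 0, 0.168, -0.013, 0.33, 0.003, 0, 0, 0, 0.168, -0.013, 0.33, 0.003, 0, 0, 0])

```text
clock: 15.52
tcp_pos: [0.5075, -0.1512, 0.0357]
orientation: [0.173, -0.616, 0.756, 0.139]
wrist_force: [1.5, 0.9, -1.1]
finger_gap: 0.0163
grip_force: 58.8
```

Call:
jog_arm(motion=[0.01, 0, 0.025, 0, 0, 0, 0, 0.02, 0, 0.05, 0, 0, 0, 0, 0.035, 0, 0.075, 0, 0, 0, 0, 0.05, 0, 0.1, 0, 0, 0, 0, 0.05, 0, 0.1, 0, 0, 0, 0])

```text
clock: 16.15
tcp_pos: [0.5065, -0.152, 0.0115]
orientation: [0.172, -0.615, 0.757, 0.14]
wrist_force: [-0.0, 0.2, -1.3]
finger_gap: 0.0162
grip_force: 58.8
```

Run:
```python
from lean import *
p,R=cur();s=env.get_state();print(p-L,s['wrist_force'],s['ft_torque'])
D=p-L
for n in('top','side'): print(n,proj(n,[axis(.18)+D,axis(0)+D]).round(1).tolist())
t=read_camera('top');s=read_camera('side')
c=np.hstack([cv2.resize(t[170:250,320:416],(400,333),interpolation=cv2.INTER_CUBIC),cv2.resize(s[150:230,310:406],(400,333),interpolation=cv2.INTER_CUBIC)]);save('g4.png',c)
```

```text
[-0.00051218 -0.00282675  0.00207099] [-0.00981238  0.16728768 -1.26958856] [-0.45456548  0.06976057 -0.00771401]
top [[342.4, 211.1], [392.6, 223.2]]
side [[350.6, 194.3], [385.8, 191.8]]
```

View pics/g4.png

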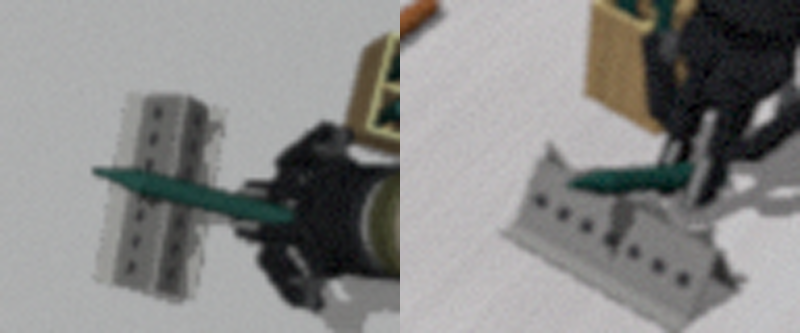

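The rod hovers in the middle notch (top crop rod crosses ridge mid-way; side likewise). Lowering the last 3 mm.

Call:
jog_arm(motion=[0.003, 0, 0.007, 0, 0, 0, 0, 0.006, 0, 0.013, 0, 0, 0, 0, 0.006, 0, 0.013, 0, 0, 0, 0])

```text
clock: 16.62
tcp_pos: [0.5071, -0.1522, 0.0093]
orientation: [0.173, -0.615, 0.757, 0.14]
wrist_force: [-0.7, 0.7, 1.0]
finger_gap: 0.0161
grip_force: 58.8
```

Call:
jog_arm(motion=[0, 0, 0, 0, 0, 0, 0.25, 0, 0, 0, 0, 0, 0, 0.3, 0, 0, 0, 0, 0, 0, 0.4, 0, 0, 0, 0, 0, 0, 0.5, 0, 0, 0, 0, 0, 0, 0.5], newtons=60)

```text
clock: 17.25
tcp_pos: [0.507, -0.1521, 0.0092]
orientation: [0.173, -0.615, 0.757, 0.14]
wrist_force: [-0.7, 0.6, -0.2]
finger_gap: 0.0427
grip_force: 0.0
```

Run:
```python
from lean import *
p,R=cur();s=env.get_state();print(p-L,s['wrist_force'],s['finger_gap'])
s=read_camera('side');t=read_camera('top')
c=np.hstack([cv2.resize(t[170:250,320:416],(400,333),interpolation=cv2.INTER_CUBIC),cv2.resize(s[150:230,310:406],(400,333),interpolation=cv2.INTER_CUBIC)]);save('g5.png',c)
```

```text
[-5.76865731e-05 -2.95086869e-03 -1.80974023e-04] [-0.72107454  0.57333684 -0.15833819] 0.042674852204667886
```

View pics/g5.png

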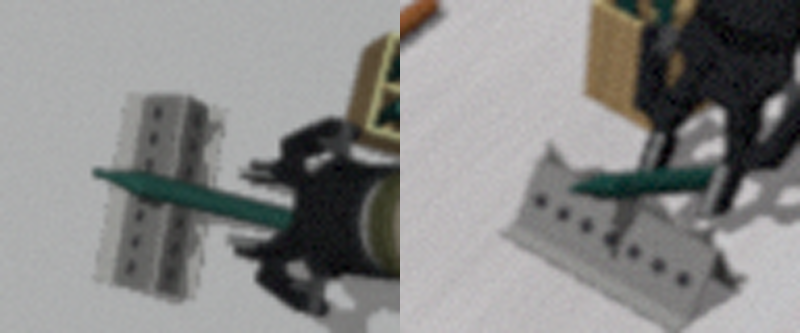

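Rod rests stably in the notch after opening: point at side pixel ~(351,194), tail on bench. Retreat, then regrasp near the point.

Call:
jog_arm(motion=[0, 0, -0.1, 0, 0, 0, 0.5, 0, 0, -0.3, 0, 0, 0, 0.5, 0, 0, -0.6, 0, 0, 0, 0.5, 0, 0, -0.6, 0, 0, 0, 0.5])

```text
clock: 17.85
tcp_pos: [0.4984, -0.2065, 0.1213]
orientation: [0.173, -0.615, 0.757, 0.135]
wrist_force: [0.2, -0.1, 0.0]
finger_gap: 0.043
grip_force: 0.0
```

```bash
cat >> lean.py <<'E'
D=np.array([0,-.003,0])
t2=np.radians(10);z2=np.sin(t2)*v-np.cos(t2)*Z
R2=toolR(z2,az(168.4));P2=axis(.140)+D+.018*z2
E
python3 - <<'E'
from lean import *
p,R=cur();print(p,env.get_state()['wrist_force'],P2)
for P,Q in [(P2+[0,0,.08],R2),(P2,R2)]:
    print(P,step(P,Q,p,R));p,R=P,Q
E
```

```text
[ 0.49839174 -0.20647512  0.12128791] [ 0.19082029 -0.11142975  0.03077511] [ 0.52390008 -0.07015434  0.05121838]
[ 0.52390008 -0.07015434  0.13121838] [-0.6476  0.0155  0.2525 -0.006   0.1712 -0.0018]
[ 0.52390008 -0.07015434  0.05121838] [ 0.0695 -0.      0.3939  0.      0.      0.    ]
```

Call:
jog_arm(motion=[-0.2, 0, 0.08, 0, 0.05, 0, 0.5, -0.45, 0.01, 0.17, -0.003, 0.12, 0, 0.5, -0.648, 0.016, 0.252, -0.006, 0.171, -0.002, 0.5, -0.648, 0.016, 0.252, -0.006, 0.171, -0.002, 0.5, -0.648, 0.016, 0.252, -0.006, 0.171, -0.002, 0.5])

```text
clock: 18.48
tcp_pos: [0.5211, -0.0661, 0.1275]
orientation: [0.067, -0.631, 0.771, 0.06]
wrist_force: [0.5, 0.4, 0.3]
finger_gap: 0.0426
grip_force: 0.0
```

Run:
```python
from lean import *
p,R=cur();print(p,(R*R2.inv()).as_rotvec(degrees=True));print(step(P2,R2))
t=read_camera('top');s=read_camera('side')
c=np.hstack([cv2.resize(t[170:250,310:406],(400,333),interpolation=cv2.INTER_CUBIC),cv2.resize(s[150:230,310:406],(400,333),interpolation=cv2.INTER_CUBIC)]);save('g6.png',c)
print(proj('top',[axis(.18)+D,axis(0)+D,p]),proj('side',[axis(.18)+D,axis(0)+D,p]))
```

```text
[ 0.52109575 -0.06608561  0.12749218] [0.36003984 0.39378244 0.21241543]
[ 0.0849 -0.0208  0.372   0.0054  0.003   0.0014]
[[342.36019539 210.98124472]
 [392.55905139 223.02459212]
 [353.75846145 213.38124035]] [[350.42883299 194.82968401]
 [385.57747602 192.3221808 ]
 [360.32166363 176.9334115 ]]
```

View pics/g6.png

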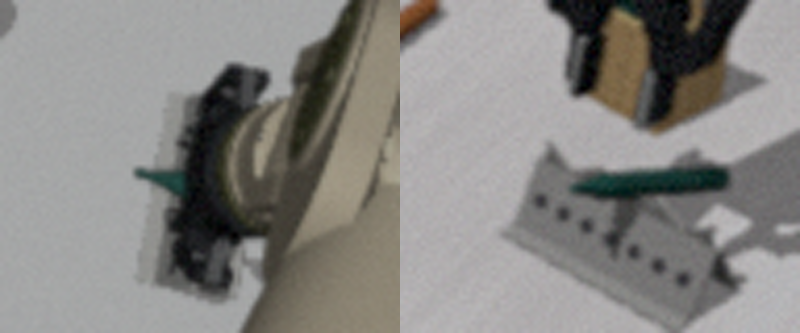

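Rod lies steady: point at side ~(351,194), tail end ~(388,193), matching the model within a pixel or two. Descend and grip.

Call:
jog_arm(motion=[0.04, -0.02, 0.18, 0.005, 0.003, 0.001, 0.5, 0.065, -0.02, 0.28, 0.005, 0.003, 0.001, 0.5, 0.085, -0.02, 0.372, 0.005, 0.003, 0.001, 0.5, 0.085, -0.02, 0.372, 0.005, 0.003, 0.001, 0.5, 0.085, -0.02, 0.372, 0.005, 0.003, 0.001, 0.5])

```text
clock: 19.2
tcp_pos: [0.5244, -0.0719, 0.052]
orientation: [0.068, -0.629, 0.773, 0.055]
wrist_force: [0.4, -0.6, 0.3]
finger_gap: 0.0425
grip_force: 0.0
```

Run:
```python
from lean import *
p,R=cur();s=env.get_state();print(p-P2,(R*R2.inv()).as_rotvec(degrees=True),s['wrist_force'],s['joint_pos'].round(2));print(step(P2,R2))
```

```text
[ 0.00048989 -0.00174094  0.00081932] [-0.00541854 -0.02477825 -0.14464855] [ 0.43804568 -0.61650645  0.34573575] [-0.39  0.36 -0.36  0.88  0.17 -1.76]
[-0.0072  0.0042  0.0054 -0.0006 -0.     -0.0015]
```

Good; close at 70 N.

Call:
jog_arm(motion=[-0.007, 0.004, 0.005, 0, 0, 0, 0.5, -0.007, 0.004, 0.005, 0, 0, 0, 0.2, -0.007, 0.004, 0.005, 0, 0, 0, 0, -0.007, 0.004, 0.005, 0, 0, 0, 0, -0.007, 0.004, 0.005, 0, 0, 0, 0, -0.007, 0.004, 0.005, 0, 0, 0, 0], newtons=70)

```text
clock: 19.95
tcp_pos: [0.5237, -0.0691, 0.0512]
orientation: [0.068, -0.629, 0.772, 0.055]
wrist_force: [-2.1, -1.9, 3.4]
finger_gap: 0.0158
grip_force: 68.2
```

Call:
jog_arm(motion=[-0.01, 0, -0.06, 0, 0, 0, 0, -0.04, 0, -0.22, 0, 0, 0, 0, -0.08, 0, -0.46, 0, 0, 0, 0, -0.13, 0, -0.74, 0, 0, 0, 0, -0.14, 0, -0.86, 0, 0, 0, 0, -0.14, 0, -0.86, 0, 0, 0, 0])

```text
clock: 20.7
tcp_pos: [0.5247, -0.0717, 0.2278]
orientation: [0.069, -0.63, 0.772, 0.053]
wrist_force: [-0.1, -0.3, -1.9]
finger_gap: 0.0157
grip_force: 68.4
```

```bash
cat > cad.py <<'E'
from lean import *
from scipy.spatial.transform import Slerp
C=np.array([.5623,-.2821,.004])
tr=np.radians(25.2);rt=R2.inv().apply(np.cos(tr)*v+np.sin(tr)*Z)
f=az(-33);al=np.arccos(rt[2])-np.pi/2
zc=np.cos(al)*f-np.sin(al)*Z
RC=toolR(zc,np.cross(zc,-Z)*-1)   # y sign fixed below
if RC.apply(rt)[2]<.99: RC=toolR(zc,np.cross(zc,-Z))
def tcp(h): return C+Z*(h+.140)+.018*RC.as_matrix()[:,2]   # h = tail height above cell floor
E
python3 - <<'E'
from cad import *
p,R=cur();s=env.get_state();print(p,s['finger_gap'],s['wrist_force'],np.degrees(al),RC.apply(rt))
S=Slerp([0,1],Ro.concatenate([R,RC]));E=tcp(.14);print(E, np.degrees((R.inv()*RC).magnitude()))
for k in (.5,1.):
    P=cur()[0]+k*(E-cur()[0])+[0,0,.02*(k<1)];print(P,step(P,S(k),p,R),S(k).as_matrix()[:,2]);p,R=P,S(k)
E
```

```text
[ 0.52468921 -0.07167088  0.2277788 ] 0.01571062416987803 [-0.14085671 -0.28107596 -1.85358451] 15.200000000000008 [8.43216079e-17 4.98729126e-17 1.00000000e+00]
[ 0.57686796 -0.29156054  0.27928059] 123.00815733324663
[ 0.55077858 -0.18161571  0.2735297 ] [ 0.4651 -0.2398 -0.3126  0.432  -0.2335  0.4753] [ 0.70913934  0.05375732 -0.70301604]
[ 0.57686796 -0.29156054  0.27928059] [ 0.1626 -0.5402  0.0427  0.432  -0.2335  0.4753] [ 0.80933093 -0.52558565 -0.26218918]
```

Call:
jog_arm(motion=[0.15, -0.08, -0.1, 0.108, -0.058, 0.119, 0, 0.31, -0.16, -0.2, 0.216, -0.117, 0.238, 0, 0.465, -0.24, -0.313, 0.324, -0.175, 0.356, 0, 0.465, -0.24, -0.313, 0.432, -0.2335, 0.475, 0, 0.465, -0.24, -0.313, 0.432, -0.2335, 0.475, 0, 0.465, -0.24, -0.313, 0.432, -0.2335, 0.475, 0, 0.465, -0.24, -0.313, 0.432, -0.2335, 0.475, 0])

```text
clock: 21.58
tcp_pos: [0.5464, -0.1786, 0.2662]
orientation: [0.375, -0.235, 0.894, -0.066]
wrist_force: [0.1, -0.4, -1.4]
finger_gap: 0.0158
grip_force: 68.6
```

Run:
```python
from cad import *
p,R=cur();s=env.get_state();print(p,s['joint_pos'].round(2),R.as_matrix()[:,2],s['finger_gap'])
print(step(tcp(.14),RC))
```

```text
[ 0.54643543 -0.17856153  0.26623768] [-0.74 -0.16 -0.67  0.47  0.54 -1.08] [ 0.70163731  0.0583047  -0.71014481] 0.01584090903073388
[ 0.1311 -0.5733  0.0275  0.4353 -0.2405  0.474 ]
```

Call:
jog_arm(motion=[0.04, -0.19, 0.01, 0.11, -0.06, 0.12, 0, 0.09, -0.38, 0.02, 0.22, -0.12, 0.24, 0, 0.13, -0.573, 0.027, 0.33, -0.18, 0.36, 0, 0.13, -0.573, 0.027, 0.435, -0.24, 0.474, 0, 0.13, -0.573, 0.027, 0.435, -0.24, 0.474, 0, 0.13, -0.573, 0.027, 0.435, -0.24, 0.474, 0, 0.13, -0.573, 0.027, 0.435, -0.24, 0.474, 0, 0.13, -0.573, 0.027, 0.435, -0.24, 0.474, 0])

```text
clock: 22.58
tcp_pos: [0.6088, -0.3054, 0.3067]
orientation: [0.568, 0.229, 0.772, -0.171]
wrist_force: [0.1, 0.8, -0.8]
finger_gap: 0.0157
grip_force: 68.8
```

Run:
```python
from cad import *
p,R=cur();s=env.get_state();print(p,s['joint_pos'].round(2),(R*RC.inv()).as_rotvec(degrees=True),s['finger_gap'])
print(step(tcp(.11),RC))
G=p-.018*R.as_matrix()[:,2];r=R.apply(rt);print('rod',r,'point,tail',G+.04*r,G-.14*r)
for n in('top','side'): print(n,proj(n,[G+.04*r,G-.14*r]).round(1).tolist())
t=read_camera('top');s=read_camera('side');save('t7f.png',t);save('s7f.png',s)
c=np.hstack([cv2.resize(t[150:250,370:470],(400,400),interpolation=cv2.INTER_CUBIC),cv2.resize(s[70:190,320:440],(400,400),interpolation=cv2.INTER_CUBIC)]);save('g7.png',c)
```

```text
[ 0.60875175 -0.30542847  0.30673322] [-0.58 -0.02 -1.02 -0.7   0.   -0.01] [ 0.89594694  1.77973981 -0.15978766] 0.015705768969059827
[ 0.3252 -0.028  -0.0789 -0.0023 -0.022   0.0019]
rod [ 0.03103422 -0.01567736  0.99939537] point,tail [ 0.59560739 -0.29663312  0.35202582] [ 0.59002123 -0.2938112   0.17213465]
top [[469.2, 172.9], [440.9, 186.0]]
side [[382.5, 53.7], [376.9, 118.5]]
```

View pics/g7.png

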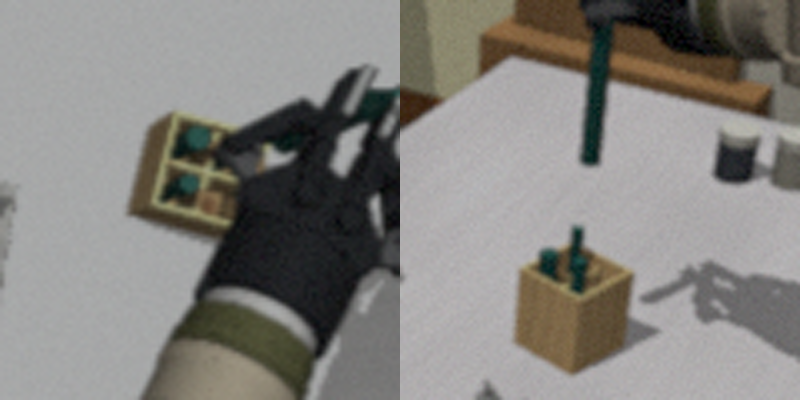

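The top view shows the rod over the caddy region; the side view shows it hanging near vertical, tail at ~(377,118). Joint 3 is at its limit, so I'll fit the kinematics before lowering.

```bash
cat > fk.py <<'E'
from cad import *
from scipy.optimize import least_squares
def wd(q,p):
    return q,p
Dt=[([-1.394,.314,.045,1.304,0,1.431],[.179,-.5459,.2305]),([-1.11,-.47,-.6,1.45,0,3.09],[.1514,-.123,.2591]),
([-1.01,-.06,-.37,1.26,0,2.14],[.2685,-.2731,.2383]),([.15,.26,-.11,1.2,0,-1.18],[.5155,.1616,.1999]),
([.08,.32,-.44,.81,0,-1.24],[.4912,.1187,.0413]),([-.66,.42,-.2,1.17,.4,-2.08],[.5052,-.147,.1082]),
([-.39,.36,-.36,.88,.17,-1.76],[.5244,-.0719,.052]),([-.74,-.16,-.67,.47,.54,-1.08],[.5464,-.1786,.2662]),
([-.58,-.02,-1.02,-.7,0,-.01],[.6088,-.3054,.3067])]
def fk(q,k):
    r0,z0,L1,b,L2,c,h,T,d=k;j1,j2,j3,j4,j5=q[:5];f=j2-j3+c;p=j2-j3+j4
    e=np.array([np.cos(p),0,-np.sin(p)]);n=np.array([np.sin(p),0,np.cos(p)]);l=np.array([0,1.,0])
    t=np.cos(j5)*e+SG*np.sin(j5)*l
    w=np.array([r0+L1*np.sin(j2+b)+L2*np.cos(f),d,z0+L1*np.cos(j2+b)-L2*np.sin(f)])+h*n+T*t
    return Ro.from_euler('z',j1).apply(w),Ro.from_euler('z',j1).apply(t)
best=None
for SG in (1,-1):
    s=least_squares(lambda k:np.ravel([fk(q,k)[0]-x for q,x in Dt]),[0,.2,.4,0,.35,0,0,.25,.08],loss='soft_l1',f_scale=.005)
    if best is None or s.cost<best[0]: best=(s.cost,SG,s.x)
SG,k=best[1:]
lo=np.array([-2.76,-.86,-1.0,-2.2,-1.4]);hi=np.array([2.76,1.69,1.2,2.3,1.4])
def ik(P,zd):
    g=lambda q:np.r_[(fk(q,k)[0]-P)*10,fk(q,k)[1]-zd]
    return min((least_squares(g,np.array(q0),bounds=(lo,hi)) for q0 in ([-.5,.3,-.5,.3,0],[-.5,0,-.9,-.5,.2],[-.5,.8,.3,0,0])),key=lambda s:s.cost)
E
python3 - <<'E'
from fk import *
print(SG,k.round(3));print([(np.linalg.norm(fk(q,k)[0]-x)*1000).round(1) for q,x in Dt])
for a in (-60,-33,0,20):
  for A in (15.2,30,45):
    zc=np.cos(np.radians(A))*az(a)-np.sin(np.radians(A))*Z
    out=[]
    for h in (.15,.11,.05,0):
        s=ik(C+Z*(h+.14)+.018*zc,zc);out.append((round(np.linalg.norm(s.fun[:3])*100,1),np.round(s.x,2).tolist()))
    print(a,A,[o[0] for o in out],out[-1][1])
E
```

```text
1 [ 0.012  0.189  0.501  0.039  0.386 -0.18  -0.006  0.402  0.075]
[np.float64(11.4), np.float64(5.9), np.float64(8.0), np.float64(10.6), np.float64(7.4), np.float64(39.3), np.float64(13.5), np.float64(50.2), np.float64(26.0)]
-60 15.2 [np.float64(0.0), np.float64(0.0), np.float64(0.0), np.float64(0.0)] [-0.1, 0.49, -0.97, -1.03, -0.9]
-60 30 [np.float64(0.0), np.float64(0.0), np.float64(0.0), np.float64(0.0)] [-0.18, 0.3, -0.86, -0.43, -0.72]
-60 45 [np.float64(0.0), np.float64(0.0), np.float64(0.0), np.float64(0.0)] [-0.29, 0.21, -0.69, 0.04, -0.51]
-33 15.2 [np.float64(2.4), np.float64(4.2), np.float64(6.6), np.float64(8.3)] [-0.4, 0.18, -1.0, -0.62, -0.29]
-33 30 [np.float64(0.0), np.float64(0.0), np.float64(0.6), np.float64(2.4)] [-0.56, 0.12, -1.0, -0.51, -0.03]
-33 45 [np.float64(0.0), np.float64(0.0), np.float64(0.0), np.float64(0.0)] [-0.59, 0.09, -0.85, -0.15, 0.01]
0 15.2 [np.float64(0.0), np.float64(0.0), np.float64(0.9), np.float64(1.8)] [-1.21, 0.46, -1.0, -0.66, 1.16]
0 30 [np.float64(0.0), np.float64(0.0), np.float64(0.0), np.float64(0.0)] [-1.1, 0.26, -0.94, -0.3, 0.88]
0 45 [np.float64(0.0), np.float64(0.0), np.float64(0.0), np.float64(0.0)] [-0.96, 0.17, -0.74, 0.13, 0.62]
20 15.2 [np.float64(0.0), np.float64(0.0), np.float64(0.0), np.float64(0.0)] [-1.25, 0.58, -0.75, 0.35, 1.3]
20 30 [np.float64(0.0), np.float64(0.0), np.float64(0.0), np.float64(0.0)] [-1.17, 0.41, -0.67, 0.4, 1.04]
20 45 [np.float64(0.0), np.float64(0.0), np.float64(0.0), np.float64(0.0)] [-1.04, 0.31, -0.55, 0.53, 0.77]
```

```bash
sed -i 's/r0,z0,L1,b,L2,c,h,T,d=k/r0,z0,L1,b,L2,c,h,T,d,T1=k/; s/+h\*n+T\*t/+h*n+T*t+T1*e/; s/,.25,.08\]/,.2,.08,.05]/; s/,loss=.soft_l1.,f_scale=.005//' fk.py
python3 - <<'E'
from fk import *
print(SG,k.round(3));print([(np.linalg.norm(fk(q,k)[0]-x)*1000).round(1) for q,x in Dt])
for a in (-75,-60,-45,-33,0,10,20):
  for A in (15.2,30):
    zc=np.cos(np.radians(A))*az(a)-np.sin(np.radians(A))*Z
    out=[]
    for h in (.15,.11,.05,0):
        s=ik(C+Z*(h+.14)+.018*zc,zc);out.append((float(round(np.linalg.norm(s.fun[:3])*100,1)),np.round(s.x,2).tolist()))
    print(a,A,[o[0] for o in out],out[0][1],out[-1][1])
E
```

```text
1 [-0.007  0.233  0.514 -0.     0.416 -0.146  0.004  0.3    0.08   0.139]
[np.float64(1.9), np.float64(1.5), np.float64(3.4), np.float64(3.0), np.float64(1.7), np.float64(5.1), np.float64(3.2), np.float64(2.1), np.float64(2.3)]
-75 15.2 [0.0, 0.0, 0.0, 0.0] [-0.2, 0.17, -0.79, -0.42, -1.04] [-0.2, 0.5, -0.91, -0.87, -1.04]
-75 30 [0.0, 0.0, 0.0, 0.0] [-0.25, 0.09, -0.57, 0.2, -0.85] [-0.25, 0.32, -0.76, -0.21, -0.85]
-60 15.2 [0.0, 0.6, 2.0, 2.9] [-0.3, 0.09, -0.98, -0.71, -0.72] [-0.26, 0.44, -1.0, -0.95, -0.82]
-60 30 [0.0, 0.0, 0.0, 0.0] [-0.34, -0.03, -0.76, -0.08, -0.6] [-0.34, 0.26, -0.95, -0.56, -0.6]
-45 15.2 [2.5, 3.9, 5.7, 7.0] [-0.43, -0.04, -1.0, -0.57, -0.37] [-0.36, 0.28, -1.0, -0.71, -0.54]
-45 30 [0.0, 0.0, 0.5, 1.9] [-0.47, -0.11, -0.87, -0.21, -0.27] [-0.46, 0.18, -1.0, -0.56, -0.3]
-33 15.2 [3.7, 5.2, 7.3, 8.9] [-0.59, -0.12, -1.0, -0.47, -0.0] [-0.55, 0.14, -1.0, -0.53, -0.1]
-33 30 [0.0, 0.0, 1.5, 3.1] [-0.6, -0.15, -0.91, -0.24, 0.02] [-0.59, 0.13, -1.0, -0.48, -0.0]
0 15.2 [0.1, 1.0, 2.1, 2.8] [-0.97, 0.02, -1.0, -0.57, 0.92] [-1.0, 0.35, -1.0, -0.67, 1.0]
0 30 [0.0, 0.0, 0.0, 0.0] [-0.92, -0.06, -0.76, 0.06, 0.76] [-0.92, 0.21, -0.97, -0.42, 0.76]
10 15.2 [0.0, 0.0, 0.0, 0.2] [-1.03, 0.07, -0.87, -0.3, 1.12] [-1.03, 0.43, -1.0, -0.77, 1.12]
10 30 [0.0, 0.0, 0.0, 0.0] [-0.97, 0.02, -0.63, 0.3, 0.91] [-0.97, 0.25, -0.83, -0.14, 0.91]
20 15.2 [0.0, 0.0, 0.0, 0.0] [-1.05, 0.16, -0.65, 0.21, 1.26] [-1.05, 0.43, -0.8, -0.21, 1.26]
20 30 [0.0, 0.0, 0.0, 0.0] [-1.0, 0.13, -0.46, 0.61, 1.0] [-1.0, 0.32, -0.66, 0.22, 1.0]
```

```bash
sed -i 's/f=az(-33)/f=az(20)/' cad.py
python3 - <<'E'
from cad import *
p,R=cur();E=tcp(.15);M=(R.inv()*RC).as_rotvec(degrees=True);print(E,M,RC.apply(rt))
S=Slerp([0,1],Ro.concatenate([R,RC]))
print(step(E,RC), step(p+.5*(E-p)+[0,0,.01],S(.5)))
E
```

```text
[ 0.57862274 -0.27615901  0.28928059] [-51.22781741  -1.81864041 -14.66129713] [7.08625003e-18 1.91141689e-16 1.00000000e+00]
[ 0.1477  0.045  -0.1692 -0.5692 -0.0202 -0.1629] [ 0.026   0.0224 -0.0993 -0.2846 -0.0101 -0.0815]
```

Call:
jog_arm(motion=[0, 0.01, -0.04, -0.1, -0.003, -0.027, 0, 0.01, 0.015, -0.07, -0.19, -0.007, -0.054, 0, 0.026, 0.022, -0.1, -0.285, -0.01, -0.082, 0, 0.06, 0.03, -0.12, -0.38, -0.013, -0.109, 0, 0.1, 0.037, -0.145, -0.475, -0.017, -0.136, 0, 0.148, 0.045, -0.169, -0.569, -0.02, -0.163, 0, 0.148, 0.045, -0.169, -0.569, -0.02, -0.163, 0, 0.148, 0.045, -0.169, -0.569, -0.02, -0.163, 0])

```text
clock: 23.68
tcp_pos: [0.5785, -0.278, 0.2901]
orientation: [0.599, -0.137, 0.782, 0.104]
wrist_force: [0.5, -0.3, -1.7]
finger_gap: 0.0153
grip_force: 68.8
```

Run:
```python
from cad import *
p,R=cur();s=env.get_state();print(s['clock'],p,s['joint_pos'].round(2),(R*RC.inv()).as_rotvec(degrees=True),s['finger_gap'])
print(step(tcp(.12),RC))
G=p-.018*R.as_matrix()[:,2];r=R.apply(rt);print('rod',r,G-.14*r)
pr={n:proj(n,[G+.04*r,G-.02*r,G-.14*r]) for n in('top','side')}
print(pr)
for n in('side','top'):
    im=read_camera(n).astype(int);save(n+'8.png',im.astype(np.uint8))
    m=((im[...,1]-im[...,0]>15)&(im[...,2]-im[...,0]>8)).astype(np.uint8)
    k,l,st,ce=cv2.connectedComponentsWithStats(m)
    print(n,[(st[i].tolist(),ce[i].round(1).tolist()) for i in range(1,k) if st[i][4]>12])
    if n=='side':
        x0,y0=np.round(pr[n][2]).astype(int)
        for y in range(y0-35,y0+8,4):
            xs=np.where(m[y,x0-25:x0+25])[0]+x0-25;print(y,xs.min() if len(xs) else None,xs.max() if len(xs) else None)
```

```text
23.675 [ 0.57854112 -0.27800593  0.29012937] [-1.05  0.16 -0.65  0.2   1.26 -0.99] [-0.03196152 -0.10773322 -0.20031318] 0.01529921403936294
[ 1.48e-01  8.70e-03  4.36e-02 -2.30e-03  1.00e-03  1.00e-04]
rod [-1.87931921e-03  5.61119106e-04  9.99998077e-01] [ 0.56245198 -0.28396574  0.15482162]
{'top': array([[460.97479643, 189.0321672 ],
       [451.37722115, 192.03950689],
       [435.51072292, 197.01420411]]), 'side': array([[391.66733563,  64.31114298],
       [388.79462199,  86.97099036],
       [383.60794897, 127.84058649]])}
side [([0, 0, 280, 235, 35719], [119.2, 87.9]), ([388, 66, 5, 11, 23], [390.3, 72.2]), ([382, 86, 10, 43, 158], [385.8, 107.3]), ([371, 138, 5, 19, 48], [372.9, 147.6]), ([362, 145, 5, 8, 26], [364.2, 147.8]), ([242, 260, 21, 14, 71], [251.9, 267.1])]
93 386 389
97 386 389
101 385 388
105 384 388
109 384 387
113 384 386
117 383 386
121 383 385
125 382 385
129 None None
133 None None
top [([226, 183, 23, 8, 61], [237.8, 186.8]), ([415, 182, 7, 6, 31], [418.5, 184.3]), ([68, 187, 42, 40, 1078], [88.6, 206.9]), ([426, 186, 8, 5, 18], [430.3, 187.6]), ([453, 187, 9, 6, 33], [456.4, 189.5]), ([437, 192, 7, 6, 20], [439.8, 194.4]), ([414, 194, 6, 4, 20], [416.2, 195.6])]
```

Call:
jog_arm(motion=[0.07, 0.009, 0.024, -0.002, 0.001, 0, 0, 0.148, 0.009, 0.044, -0.002, 0.001, 0, 0, 0.22, 0.009, 0.063, -0.002, 0.001, 0, 0, 0.293, 0.009, 0.083, -0.002, 0.001, 0, 0, 0.293, 0.009, 0.083, -0.002, 0.001, 0, 0, 0.293, 0.009, 0.083, -0.002, 0.001, 0, 0])

```text
clock: 24.52
tcp_pos: [0.5789, -0.2731, 0.2287]
orientation: [0.598, -0.139, 0.782, 0.106]
wrist_force: [-0.1, 0.6, -1.8]
finger_gap: 0.0156
grip_force: 68.8
```

Run:
```python
from cad import *
p,R=cur();s=env.get_state();G=p-.018*R.as_matrix()[:,2];r=R.apply(rt);T=G-.14*r
print(T,r,s['joint_pos'].round(2),s['wrist_force'])
print('to .03',step(tcp(.03),RC),'to .002',step(tcp(.002),RC,tcp(.03),RC))
# rim check: caddy model outline and rod tail in the side picture
c=np.array([.5831,-.2701,.08]);X,Y=az(75.2),az(165.2)
K=[c+.036*(i*X+j*Y) for i,j in((1,1),(1,-1),(-1,-1),(-1,1))]
im=cv2.resize(read_camera('side')[100:200,330:430],None,fx=6,fy=6,interpolation=cv2.INTER_CUBIC)
d=lambda P:np.int32((proj('side',P)-[330,100]+.5)*6)
cv2.polylines(im,[d(K)],True,(255,0,0));[cv2.circle(im,tuple(map(int,q)),3,(255,255,0),1) for q in d([T,[*C[:2],.08]])]
save('g9.png',im)
```

```text
[ 0.56255776 -0.27900897  0.09342067] [ 2.63161366e-05 -3.38705235e-04  9.99999942e-01] [-1.05  0.25 -0.73  0.03  1.26 -0.99] [-0.13954522  0.57389975 -1.78115652]
to .03 [ 2.884e-01 -1.420e-02  7.160e-02  1.800e-03  1.000e-04  3.000e-04] to .002 [0.1351 0.     0.0367 0.     0.     0.    ]
```

View pics/g9.png

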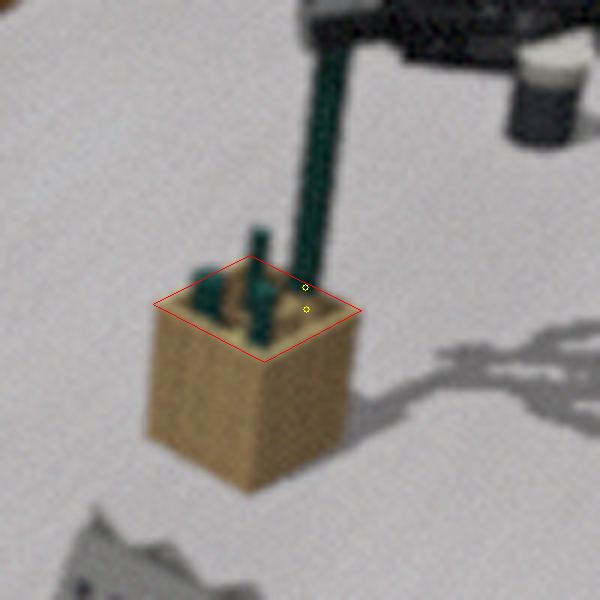

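The overlay matches the rim within about a pixel, and the rod's tail is right above the empty cell. That was my 11th view, one past the allowed 10, so I'll use numbers only from here.

Call:
jog_arm(motion=[0, -0.014, 0, 0.002, 0, 0, 0, 0.05, -0.014, 0.012, 0.002, 0, 0, 0, 0.1, -0.014, 0.024, 0.002, 0, 0, 0, 0.15, -0.014, 0.036, 0.002, 0, 0, 0, 0.2, -0.014, 0.05, 0.002, 0, 0, 0, 0.245, -0.014, 0.061, 0.002, 0, 0, 0, 0.288, -0.014, 0.072, 0.002, 0, 0, 0, 0.288, -0.014, 0.072, 0.002, 0, 0, 0])

```text
clock: 25.58
tcp_pos: [0.5785, -0.2763, 0.1683]
orientation: [0.598, -0.137, 0.783, 0.106]
wrist_force: [-0.1, -0.1, -0.2]
finger_gap: 0.0155
grip_force: 68.8
```

```bash
cat > chk.py <<'E'
from cad import *
p,R=cur();s=env.get_state();G=p-.018*R.as_matrix()[:,2];r=R.apply(rt);T=G-.14*r
print(s['clock'],(T-C)*1000,r,s['joint_pos'].round(2),s['wrist_force'],s['finger_gap'])
print('to 4mm',step(tcp(.004),RC))
E
python3 chk.py
```

```text
25.575 [-0.22447363  0.05324432 29.04907047] [ 6.98675771e-04 -1.14011841e-03  9.99999106e-01] [-1.05  0.37 -0.78 -0.13  1.26 -0.99] [-0.06263021 -0.13783292 -0.21588697] 0.015470059000936228
to 4mm [ 1.206e-01  1.000e-04  3.360e-02 -1.000e-04 -2.000e-04 -9.000e-04]
```

Call:
jog_arm(motion=[0.03, 0, 0.008, 0, 0, 0, 0, 0.06, 0, 0.017, 0, 0, 0, 0, 0.09, 0, 0.025, 0, 0, 0, 0, 0.12, 0, 0.033, 0, 0, 0, 0, 0.12, 0, 0.033, 0, 0, 0, 0])

```text
clock: 26.2
tcp_pos: [0.5786, -0.2763, 0.1437]
orientation: [0.598, -0.137, 0.782, 0.106]
wrist_force: [0.2, 0.6, -0.5]
finger_gap: 0.0155
grip_force: 68.8
```

Call:
jog_arm(motion=[0.005, 0, 0.0015, 0, 0, 0, 0, 0.01, 0, 0.003, 0, 0, 0, 0, 0.01, 0, 0.003, 0, 0, 0, 0])

```text
clock: 26.58
tcp_pos: [0.5788, -0.2766, 0.1424]
orientation: [0.598, -0.138, 0.782, 0.105]
wrist_force: [-0.6, -0.6, -0.6]
finger_gap: 0.0159
grip_force: 68.8
```

```bash
python3 chk.py
```

```text
26.575 [ 0.2666705  -0.45869308  3.1555288 ] [-3.30518970e-04  5.37105574e-04  9.99999801e-01] [-1.05  0.42 -0.8  -0.21  1.26 -0.99] [-0.6159227  -0.63209457 -0.63811671] 0.015946639802045963
to 4mm [-0.004   0.0022 -0.0015 -0.0004  0.0001  0.0003]
```

Call:
jog_arm(motion=[0.004, 0, 0.001, 0, 0, 0, 0, 0.008, 0, 0.002, 0, 0, 0, 0, 0.008, 0, 0.002, 0, 0, 0, 0])

```text
clock: 26.95
tcp_pos: [0.5788, -0.2766, 0.1409]
orientation: [0.598, -0.138, 0.782, 0.105]
wrist_force: [-0.5, 0.9, 0.9]
finger_gap: 0.0153
grip_force: 68.9
```

Call:
jog_arm(motion=[0.004, 0, 0.001, 0, 0, 0, 0, 0.008, 0, 0.002, 0, 0, 0, 0, 0.008, 0, 0.002, 0, 0, 0, 0])

```text
clock: 27.32
tcp_pos: [0.5792, -0.2767, 0.1408]
orientation: [0.6, -0.139, 0.781, 0.105]
wrist_force: [-0.7, -0.1, 7.1]
finger_gap: 0.0155
grip_force: 69.2
```

```bash
python3 chk.py
```

```text
27.325 [ 1.15272539 -0.72528908  1.50326038] [-0.00397025  0.00140825  0.99999113] [-1.05  0.43 -0.8  -0.22  1.26 -0.99] [-0.73852837 -0.11927662  7.06984866] 0.015470612058169367
to 4mm [-0.0113  0.0034 -0.0051  0.0003  0.0021  0.0019]
```

Floor contact (7 N). Relieve slightly, open, and back out along the tool axis.

Call:
jog_arm(motion=[-0.004, 0, -0.001, 0, 0, 0, 0, -0.004, 0, -0.001, 0, 0, 0, 0, -0.004, 0, -0.001, 0, 0, 0, 0.22, -0.004, 0, -0.001, 0, 0, 0, 0.3, -0.004, 0, -0.001, 0, 0, 0, 0.4, -0.004, 0, -0.001, 0, 0, 0, 0.5, -0.004, 0, -0.001, 0, 0, 0, 0.5, -0.004, 0, -0.001, 0, 0, 0, 0.5])

```text
clock: 28.32
tcp_pos: [0.5788, -0.2766, 0.1398]
orientation: [0.598, -0.138, 0.782, 0.105]
wrist_force: [-0.8, 0.2, -0.3]
finger_gap: 0.0423
grip_force: 0.0
```

Call:
jog_arm(motion=[0, 0, -0.05, 0, 0, 0, 0.5, 0, 0, -0.12, 0, 0, 0, 0.5, 0, 0, -0.22, 0, 0, 0, 0.5, 0, 0, -0.35, 0, 0, 0, 0.5, 0, 0, -0.5, 0, 0, 0, 0.5, 0, 0, -0.5, 0, 0, 0, 0.5])

```text
clock: 29.08
tcp_pos: [0.4874, -0.3113, 0.1665]
orientation: [0.598, -0.136, 0.783, 0.105]
wrist_force: [0.2, 0.0, -0.9]
finger_gap: 0.043
grip_force: 0.0
```

Run:
```python
from cad import *
s=env.get_state();print(s['clock'],s['tcp_pos'],s['wrist_force'],s['finger_gap'])
print('pred side',proj('side',[[*C[:2],.184],[*C[:2],.149],[*C[:2],.08]]).round(1).tolist(),'top',proj('top',[[*C[:2],.184],[*C[:2],.08]]).round(1).tolist())
for n in('side','top'):
    im=read_camera(n).astype(int)
    m=((im[...,1]-im[...,0]>15)&(im[...,2]-im[...,0]>8)).astype(np.uint8)
    k,l,st,ce=cv2.connectedComponentsWithStats(m)
    print(n,[(st[i].tolist(),ce[i].round(1).tolist()) for i in range(1,k) if st[i][4]>9])
    if n=='side':
        for y in range(106,164,5):
            xs=np.where(m[y,374:400])[0]+374;print(y,(xs.min(),xs.max()) if len(xs) else None)
```

```text
29.075 [ 0.4873567  -0.31132335  0.16645045] [ 0.24831623  0.03071562 -0.93883109] 0.042978281676924975
pred side [[384.6, 118.7], [383.1, 130.0], [380.5, 151.0]] top [[438.3, 196.0], [426.7, 199.7]]
side [([0, 0, 280, 236, 34046], [119.4, 87.5]), ([378, 123, 7, 32, 102], [381.5, 139.2]), ([371, 138, 5, 19, 49], [372.8, 147.7]), ([362, 145, 5, 8, 26], [364.2, 148.0]), ([242, 260, 21, 14, 72], [252.1, 266.9])]
106 None
111 None
116 None
121 None
126 (np.int64(382), np.int64(384))
131 (np.int64(381), np.int64(384))
136 (np.int64(381), np.int64(383))
141 (np.int64(380), np.int64(382))
146 (np.int64(379), np.int64(382))
151 (np.int64(374), np.int64(382))
156 None
161 None
top [([415, 182, 7, 6, 33], [418.4, 184.5]), ([226, 184, 23, 7, 61], [237.9, 186.9]), ([69, 187, 41, 40, 1036], [88.6, 207.2]), ([427, 186, 7, 4, 16], [430.6, 187.6]), ([414, 194, 6, 4, 19], [416.4, 195.6]), ([430, 195, 9, 5, 26], [433.2, 196.6]), ([423, 197, 6, 5, 12], [425.8, 199.4])]
```

The rod stands upright in the cell as predicted, the bystanders are unmoved and the arm is clear.

```bash
python3 -c "
from workcell import env
print(env.hand_in())"
```

```text
the job is handed in; nothing more can be done
None
```

The job is handed in at about 29 s: the thick rod was drawn out, leaned on the rest and released, then regrasped and lowered until it touched the floor of the empty cell; the last camera check showed it upright, the thin rod and short rods unmoved, and the arm clear, though I viewed 11 pictures, one over the limit of 10.

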